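Stow the muddler in its raised cradle before rolling the bar cart

ROBOT

A 6-joint arm with a two-finger parallel gripper is mounted at the origin on the work surface. World frame = base frame: x ahead of the robot, y to its left, z up, the work surface at z = 0. Lengths are in m, angles in rad, forces in N, time in s.
With the tool pointing down it reaches from about 0.325 to 0.75 m from the base axis. Payload 7.6 kg.
Tool frame: the origin (TCP) lies at the centre of the arm's flange, where the gripper is bolted on; the fingertips stand 173 mm ahead of it and the grasp point (between the pads) lies 155 mm ahead of it (bot.grasp_offset is the distance from the TCP to the grasp point, in m); x points along the fingers, y is the direction in which the jaws open and shut, and the axes are right-handed (so a half turn about x gives the same grasp; the last joint's range is limited). The gripper opens to 85 mm and grips with 20 to 120 N. Pads are 22 mm wide; open, the fingers measure 114 mm over their backs; the gripper's body (76 mm by 85 mm) begins 54 mm behind the grasp point. The pads swing forward as they close: fully open they stand 13 mm farther back than shut.
Start: joints at [-1.212, 0.052, 1.401, -0, 1.689, -0.07], TCP at [0.218, -0.477, 0.405] pointing down, gripper open.
Joint ranges: [-2.9, 2.9], [-0.91, 2.17], [0.12, 2.37], [-1.06, 4.2], [0.26, 2.73], [-2.93, 2.93]. Speed limits (rad/s): [2.57, 2.57, 3.01, 3.14, 3.14, 3.14].

INTERFACE

Orientations are given as a rotation vector (axis times angle).
In Python, from rig import bot, imaging, job gives the robot as it stands.
- The arm moves only by the shell command python3 -m pendant 'ROWS' [FORCE]. ROWS is JSON, a list of rows, each a list of 5 numbers: the shift along the tool's x, y, z in units of 500 mm (1.0 is 500 mm), then the turn about the tool's x in units of 1.5 rad (1.0 is 1.5 rad), then the opening, from 0 (shut) to 1 (fully open). A call has 1 to 20 rows; each row is the pose to reach, as a shift and turn from the pose commanded when the call began, along the tool's axes at that moment; what a row does not reach only later rows make up. A row lasts 1/10 s, in which the tool goes at most 50 mm and 8.59 degrees, less where a joint would pass 70% of its speed; a pose out of reach is approached as far as the arm can. A call with a number of a shift or a turn outside -1 to 1 is refused whole. A call with a gripper value outside its range is refused whole. The fingers move at their own pace and stop on an object; FORCE is the grip in N (left out, the last holds). Time passes only in rows, so rows that repeat a pose let the fingers close. It gives the time, the measured TCP pose, the force and the opening at its end, in the units of the state.
- bot.sense(): the state, without advancing time (a new reading comes with each control period).
- imaging.read_camera(name): name is "side" or "top" or "wrist"; returns a dict with "image" (400x640x3 uint8, blue, green, red), "mtx" (3x3 intrinsics, pixels), "extrinsics" (4x4, takes a point from camera to world coordinates). Camera axes: x right, y down, z forward; pixel columns grow to the right and rows downward; lengths in m; the calibration is good to about 2 mm. A picture is of the moment at which its call begins. There is no depth.
- job.finish_job(): hands the job in, once; it reports no verdict.
Trained networks look in a picture, given as the dict that the camera call returned (one of the last four; its "shot" number tells which), for a name from the list of things; names that differ only in an ending like _2 or _b are one class to them, and where a whole thing is asked for, a point or a joint stands for the part that bears it (a point fixed in the world has none). Each returns a list of dicts, best first, with "confidence" (0 to 1); they miss things now and then, are a little off and sometimes report something else, mostly with a low value. They report only what shows in the picture. A call takes as long as a camera call. They do not tell look-alikes from the thing itself.
- imaging.search_frame(query, picture): "box" ([left, top, width, height] in pixels, round what is visible of it).
The state is a dict: "time": time; "joint_pos": joint angles; "dq": joint speeds; "joint_torque": joint torques, N m; "eef_pos": TCP position; "tool_rot": TCP orientation; "ft_force": force on the tool from outside, world axes, zero at the start; "wrist_torque": the same for the moment, N m; "finger_gap": finger opening in m.
Only numpy, scipy, OpenCV 4.12 (cv2) and the standard library are available. Lean on these libraries where they do the work, as an engineer would, in place of code of your own. Each camera call takes 0.05 s, during which the arm holds its last target. There are 200 camera calls.

TASK

The cart is about to be rolled, so stow the bar tools: lift the jigger out of the cradle and stand it upright in the middle of its small raised stand. Then lay the muddler in the cradle's two raised saddles with its black head towards the fixed end stop, let go of it, and gently slide the keeper in until the muddler is held snug between keeper and end stop. Leave the mug, the tumbler and the decanter where they stand.

Things in the scene. Friction and masses are not known exactly. Their poses are not given: they have to be found in the camera images.
- rack: Fixed wooden cradle. Origin on the table under the middle between its saddles, z up. Base plate 75 mm wide (x), 12 mm thick, y -170 to +120 mm. Two uprights 10 mm thick at y = -45 and +45 mm (80 mm clear between) carry open 90-degree V saddles, mouth 38 mm wide in x, rims at z 111 mm. End stop at +y, keeper at the -y end.
- rack_seat (a point): Midway between the saddles, 110 mm above the rack origin: where the axis of the seated muddler passes, along the rack's y; axes as the rack.
- rack_stop (a point): Point on the inner face of the cradle's fixed end stop (rack y = +92 mm, z = 110 mm, the seated muddler's axis height); axes as the rack. The stop is an upright wooden plate 44 mm wide, 12 mm thick, top at z 134 mm.
- keeper: Keeper: dark paddle 40 wide (x) x 12 mm thick (y), slides along rack y, stays where left (2.5 N friction). Origin: inner face, at muddler axis height (z 110); axes as rack. Brass grip fin 20 (x) x 12 mm, centred at its y = -6, z +24 to +73 mm. Origin travels from rack y = -55 (in) to -135 mm (out); starts too far in for the muddler, which needs -78 mm when against the stop.
- jigger: Steel double-ended jigger, 110 mm tall, standing upright on the base plate between the cradle's uprights, in the muddler's way. Origin centre of underside, z up. Lower cup 44 mm diameter (0 to 32 mm), waist 24 mm (52 to 58 mm), open upper cup 42 mm diameter (straight from 85 to 110 mm). About 160 g.
- stand: Fixed brass pedestal for the jigger: foot 84 mm diameter, thin stem, round cork-faced top 60 mm diameter, 60 mm high. Origin centre of underside.
- stand_top (a point): Centre of the stand's top face, 60 mm above the table, z up.
- muddler: Bamboo muddler, round, 170 mm long, lying on the table along its own x. Origin at mid-length on its axis (17 mm above the table when lying). Shaft 26 mm diameter from x = -70 to +50; pale butt collar 34 mm diameter, x -85 to -70; black rubber head 34 mm diameter, x +50 to +85. About 150 g; it can roll about its axis.
- muddler_head (a point): Centre of the end face of the muddler's black head (x = +85 mm).
- muddler_butt (a point): Centre of the end face of the muddler's pale butt (x = -85 mm).
- mug: Bystander: copper-tone mug, 80 mm diameter, 90 mm tall, handle on its +y side; stands beside the muddler. Origin centre of underside.
- tumbler: Bystander: green glass tumbler, 68 mm diameter, 85 mm tall; stands on the other side of the muddler. Origin centre of underside.
- decanter: Bystander: amber glass decanter with stopper, 90 mm diameter, 200 mm tall. Origin centre of underside.
Not all that is in view belongs to the job. What is shaped like the stand but pink is not meant. Several things have the shape of the jigger; the one meant has the colours described above.

How it is judged:
On the way, in this order (a step that is already met when the one before it is completed fails the run):
1. the jigger stands upright on its stand (horizontal distance between jigger and stand_top below 0.012 m and z of jigger in the frame of stand_top between -0.006 and 0.006 m and angle between jigger's own z axis and vertical below 0.12 rad), for 0.2 s.
2. the muddler lies in both saddles, black head towards the end stop, let go (x of muddler_head in the frame of rack between -0.006 and 0.006 m and z of muddler_head in the frame of rack between 0.104 and 0.116 m and x of muddler_butt in the frame of rack between -0.006 and 0.006 m and z of muddler_butt in the frame of rack between 0.104 and 0.116 m and y of muddler_head in the frame of rack above 0.05 m and contact force between muddler and the fingers below 0.05 N), for 0.2 s.
3. the keeper bears on the muddler (over 1 N) and holds it against the end stop (x of muddler_head in the frame of rack between -0.006 and 0.006 m and z of muddler_head in the frame of rack between 0.104 and 0.116 m and x of muddler_butt in the frame of rack between -0.006 and 0.006 m and z of muddler_butt in the frame of rack between 0.104 and 0.116 m and y of muddler_head in the frame of rack above 0.05 m and y of muddler_head in the frame of rack_stop above -0.003 m and y of muddler_butt in the frame of keeper below 0.003 m and contact force between keeper and muddler above 1 N), for 0.05 s.
At the end, for the whole second after the job is handed in: Jigger upright on its stand, within 12 mm of centre; muddler in both saddles (ends within 6 mm of the seat line), black head within 3 mm of the end stop, keeper within 3 mm of its butt; both at rest; mug, tumbler, decanter undisturbed (20 mm, not tipped); keeper force stayed under 40 N (all of step 1 and x of muddler_head in the frame of rack between -0.006 and 0.006 m and z of muddler_head in the frame of rack between 0.104 and 0.116 m and x of muddler_butt in the frame of rack between -0.006 and 0.006 m and z of muddler_butt in the frame of rack between 0.104 and 0.116 m and y of muddler_head in the frame of rack above 0.05 m and y of muddler_head in the frame of rack_stop above -0.003 m and y of muddler_butt in the frame of keeper below 0.003 m and linear speed of each of muddler, jigger below 0.02 m/s); the robot touches nothing.
It fails at once if the mug is pushed over 20 mm away or tipped (distance of mug from where it was at the start of the episode above 0.02 m or angle between mug's own z axis and vertical above 0.3 rad).
It fails at once if the tumbler is pushed over 20 mm away or tipped (distance of tumbler from where it was at the start of the episode above 0.02 m or angle between tumbler's own z axis and vertical above 0.3 rad).
It fails at once if the decanter is pushed over 20 mm away or tipped (distance of decanter from where it was at the start of the episode above 0.02 m or angle between decanter's own z axis and vertical above 0.3 rad).
It fails at once if the keeper is rammed against the muddler (over 40 N) (contact force between keeper and muddler above 40 N).
It also fails if it takes over 72 s, if anything falls off the work surface, if the arm or the gripper's body presses on something with over 40 N, if the wrist force passes 120 N, or if a joint passes its speed limit or range.

## Working session

There is one attempt and no reset: what is moved stays moved. The work goes in short steps, Python scripts to look and compute and a shell command to move; the robot and the scene stay as the last step left them, time stands still between calls to the robot, and variables do not carry over. Pictures are saved under pics/ and viewed, about 8 in all and at most 12, crops included, and the job is handed in when it is done.

```bash
ls; mkdir -p pics; cat > h.py <<'E'
import numpy as np, cv2
from rig import bot, imaging, job
def shot(n,name=None):
    p=imaging.read_camera(n)
    if name: cv2.imwrite('pics/'+name+'.png',np.asarray(p['image']))
    return p
def ray(p,u,v):
    K=np.array(p['mtx']);T=np.array(p['extrinsics'])
    d=T[:3,:3]@np.linalg.solve(K,[u,v,1.]);return T[:3,3],d
def at(p,u,v,z):
    o,d=ray(p,u,v);return o+d*(z-o[2])/d[2]
def proj(p,X):
    K=np.array(p['mtx']);T=np.array(p['extrinsics'])
    c=T[:3,:3].T@(np.asarray(X,float)-T[:3,3]);q=K@c;return q[:2]/q[2]
E
python3 - <<'E'
from h import *
s=bot.sense();print({k:np.round(v,3).tolist() for k,v in s.items()})
ps=shot('side');pt=shot('top')
cv2.imwrite('pics/a.png',np.array(pt['image']));cv2.imwrite('pics/b.png',np.array(ps['image']))
for nm,p in(('top',pt),('side',ps)):
    print(nm,np.round(p['extrinsics'],3).tolist(),np.round(p['mtx'],1).tolist())
    for q in['rack','keeper','jigger','stand','muddler','muddler_head','mug','tumbler','decanter']:
        print(q,[(np.round(d['box']).tolist(),round(d['confidence'],2)) for d in imaging.search_frame(q,p)][:4])
E
```

```text
pics
{'time': 0.0, 'joint_pos': [-1.212, 0.053, 1.402, -0.0, 1.689, -0.07], 'dq': [-0.0, 0.001, 0.001, -0.001, 0.0, 0.001], 'joint_torque': [-0.001, -38.167, -36.019, -0.0, 0.006, -0.0], 'eef_pos': [0.218, -0.477, 0.404], 'tool_rot': [1.985, 0.434, -1.985], 'ft_force': [0.24, 0.712, -0.047], 'wrist_torque': [0.046, 0.001, -0.014], 'finger_gap': 0.086}
top [[0.015, -0.989, 0.146, 0.375], [-1.0, -0.011, 0.028, -0.072], [-0.026, -0.146, -0.989, 1.256], [0.0, 0.0, 0.0, 1.0]] [[404.6, 0.0, 327.4], [0.0, 404.6, 198.2], [0.0, 0.0, 1.0]]
rack [([202.0, 162.0, 98.0, 61.0], 0.78)]
keeper [([256.0, 190.0, 21.0, 20.0], 0.59)]
jigger [([232.0, 178.0, 20.0, 21.0], 0.78), ([248.0, 232.0, 25.0, 15.0], 0.7)]
stand [([311.0, 219.0, 26.0, 26.0], 0.8), ([318.0, 258.0, 27.0, 28.0], 0.8), ([277.0, 254.0, 25.0, 24.0], 0.67)]
muddler [([394.0, 183.0, 44.0, 50.0], 0.58), ([373.0, 209.0, 27.0, 36.0], 0.37)]
muddler_head [([395.0, 184.0, 43.0, 49.0], 0.62)]
mug [([374.0, 209.0, 28.0, 37.0], 0.59)]
tumbler [([443.0, 175.0, 33.0, 23.0], 0.84)]
decanter [([315.0, 143.0, 34.0, 33.0], 0.9)]
side [[-0.998, -0.049, 0.036, 0.494], [-0.058, 0.591, -0.804, 0.759], [0.018, -0.805, -0.593, 0.692], [0.0, 0.0, 0.0, 1.0]] [[451.0, 0.0, 321.9], [0.0, 451.0, 204.0], [0.0, 0.0, 1.0]]
rack [([236.0, 227.0, 102.0, 159.0], 0.79)]
keeper [([293.0, 226.0, 24.0, 73.0], 0.61)]
jigger [([192.0, 265.0, 34.0, 58.0], 0.91), ([352.0, 255.0, 29.0, 65.0], 0.88), ([276.0, 272.0, 20.0, 62.0], 0.58)]
stand [([378.0, 251.0, 44.0, 46.0], 0.88), ([383.0, 212.0, 34.0, 36.0], 0.74), ([335.0, 220.0, 35.0, 38.0], 0.6)]
muddler [([298.0, 161.0, 51.0, 23.0], 0.6)]
muddler_head [([293.0, 161.0, 54.0, 25.0], 0.81), ([234.0, 228.0, 104.0, 160.0], 0.32)]
mug [([331.0, 162.0, 36.0, 46.0], 0.72)]
tumbler [([298.0, 123.0, 22.0, 35.0], 0.84)]
decanter [([237.0, 159.0, 43.0, 89.0], 0.61)]
```

```bash
python3 - <<'E'
import cv2
a=cv2.imread('pics/a.png')[130:300,190:490];cv2.imwrite('pics/a1.png',cv2.resize(a,None,fx=2.66,fy=2.66,interpolation=cv2.INTER_CUBIC))
b=cv2.imread('pics/b.png')[110:400,170:440];cv2.imwrite('pics/b1.png',cv2.resize(b,None,fx=2.05,fy=2.05,interpolation=cv2.INTER_CUBIC))
E
```

```text
(no output)
```

View pics/a1.png

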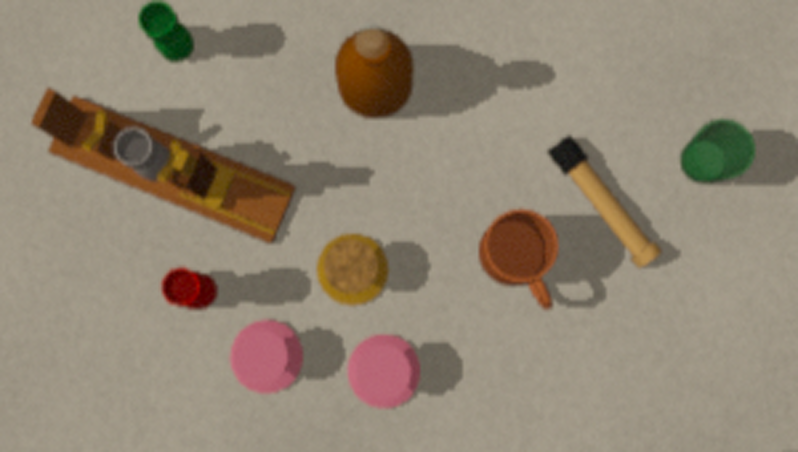

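View pics/b1.png

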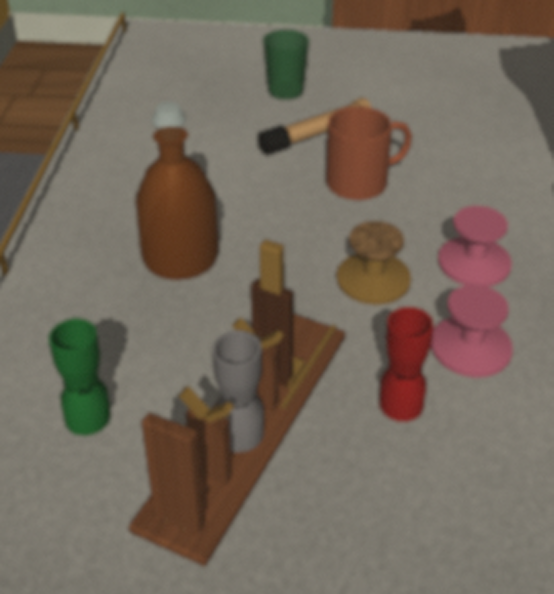

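Candidates (top-image pixels) for the jigger: steel in the cradle (240,186), red (261,238), green (252,140). For the stand: brass/cork (323,230), pink (290,264) and (334,270). By the description I take the steel jigger and the brass stand. Next I work out positions.

```bash
python3 - <<'E'
from h import *
p=shot('top');w=shot('wrist')
c=lambda x,y:(x/2.66+190-.3,y/2.66+130-.3)
for n,x,y,z in [('jig',133,147,.122),('stand',353,264,.06),('mug',519,245,.09),('tumbTop',704,160,.085),('dec',372,42,.2),('head',568,154,.017),('butt',645,252,.017),('rk_c1',293,183,.012),('rk_c2',272,240,.012),('rk_c3',50,152,.012),('stopL',48,90,.134),('stopR',36,122,.134),('red',178,287,.11),('green',158,19,.11),('pink1',266,355,.06),('pink2',384,371,.06)]:
    print(n,np.round(at(p,*c(x,y),z),3)[:2])
print(np.round(w['extrinsics'],3).tolist(),np.round(w['mtx'],1).tolist())
from scipy.spatial.transform import Rotation as R
print(R.from_rotvec(bot.sense()['tool_rot']).as_matrix().round(3).tolist())
E
```

```text
jig [0.578 0.212]
stand [ 0.46  -0.025]
mug [ 0.48  -0.205]
tumbTop [ 0.577 -0.408]
dec [ 0.674 -0.046]
head [ 0.594 -0.271]
butt [ 0.481 -0.358]
rk_c1 [0.557 0.049]
rk_c2 [0.49  0.072]
rk_c3 [0.591 0.338]
stopL [0.637 0.304]
stopR [0.602 0.315]
red [0.429 0.159]
green [0.724 0.194]
pink1 [0.358 0.069]
pink2 [ 0.343 -0.061]
[[0.416, -0.872, -0.259, 0.284], [-0.91, -0.398, -0.119, -0.448], [0.001, 0.285, -0.959, 0.374], [0.0, 0.0, 0.0, 1.0]] [[305.0, 0.0, 326.4], [0.0, 305.0, 195.7], [0.0, 0.0, 1.0]]
[[0.0, 0.416, -0.909], [-0.0, -0.909, -0.416], [-1.0, 0.0, -0.0]]
```

```bash
python3 -m pendant '[[0,-0.9,-1,-0.519,1],[0,-0.9,-1,-0.519,1],[0,-0.9,-1,-0.519,1],[0,-0.9,-1,-0.519,1],[0,-0.9,-1,-0.519,1],[0,-0.9,-1,-0.519,1],[0,-0.9,-1,-0.519,1],[0,-0.9,-1,-0.519,1],[0,-0.9,-1,-0.519,1],[0,-0.9,-1,-0.519,1],[0,-0.9,-1,-0.519,1],[0,-0.9,-1,-0.519,1],[0,-0.9,-1,-0.519,1],[0,-0.9,-1,-0.519,1],[0,-0.9,-1,-0.519,1],[0,-0.9,-1,-0.519,1],[0,-0.9,-1,-0.519,1],[0,-0.9,-1,-0.519,1]]'
python3 - <<'E'
from h import *
from scipy.spatial.transform import Rotation as R
p=shot('wrist','w1');s=bot.sense();print(s['eef_pos'].__repr__(),R.from_rotvec(s['tool_rot']).as_matrix().round(3).tolist(),s['joint_pos'])
np.save('w1.npy',{k:np.array(p[k]) for k in('mtx','extrinsics')},allow_pickle=True)
for q in['rack','keeper','jigger','stand']:
        print(q,[(np.round(d['box']).tolist(),round(d['confidence'],2)) for d in imaging.search_frame(q,p)][:4])
E
```

```text
time: 2.9
eef_pos: [0.4857, 0.1386, 0.405]
tool_rot: [1.473, 1.013, -1.472]
ft_force: [0.5, -0.5, 0.4]
finger_gap: 0.0858
array([0.48576218, 0.13874139, 0.40498423]) [[0.001, 0.934, -0.357], [-0.0, -0.357, -0.934], [-1.0, 0.001, -0.0]] [ 2.05136874e-01 -4.19857735e-03  1.45752745e+00 -1.68660305e-04
  1.68771487e+00  5.70091043e-01]
rack [([346.0, 0.0, 97.0, 217.0], 0.81)]
keeper [([360.0, 136.0, 81.0, 42.0], 0.97)]
jigger [([238.0, 152.0, 59.0, 58.0], 0.95), ([487.0, 0.0, 133.0, 66.0], 0.87), ([362.0, 34.0, 72.0, 63.0], 0.57)]
stand [([218.0, 215.0, 68.0, 74.0], 0.89), ([253.0, 301.0, 59.0, 52.0], 0.78), ([321.0, 253.0, 59.0, 74.0], 0.77)]
```

View pics/w1.png

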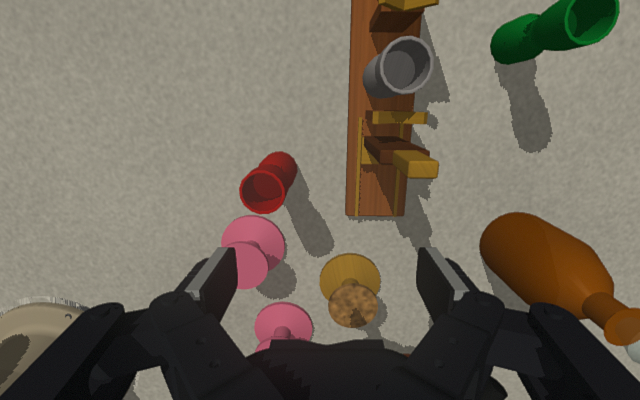

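The wrist view shows the steel jigger rim centred at (406,65), the cork top at (353,306), the keeper fin top at about (416,160) and the rack's near corners at (347,215) and (404,216).

```bash
python3 - <<'E'
from h import *
p=np.load('w1.npy',allow_pickle=True).item()
R=np.array([[.934,-.357],[-.357,-.934]]);t=np.array([.4857,.1386])
for n,u,v,z in [('jig',406,65,.122),('stand',353,306,.06),('fin',417,162,.183),('c1',347,215,.012),('c2',404,216,.012),('leftedge',350,20,.012),('sad-rimL',371,112,.111),('sad-rimR',427,113,.111),('red',262,192,.11)]:
    X=at(p,u,v,z);print(n,X.round(4)[:2],'tool yz',((X[:2]-t)@R).round(4))
E
```

```text
jig [0.5786 0.2112] tool yz [ 0.0608 -0.101 ]
stand [ 0.4584 -0.0224] tool yz [0.032  0.1601]
fin [0.5524 0.1528] tool yz [ 0.0572 -0.0371]
c1 [0.4881 0.072 ] tool yz [0.026  0.0613]
c2 [0.5549 0.045 ] tool yz [0.0981 0.0627]
leftedge [0.5654 0.2771] tool yz [ 0.025  -0.1578]
sad-rimL [0.5439 0.1871] tool yz [ 0.0371 -0.0661]
sad-rimR [0.5872 0.1697] tool yz [ 0.0837 -0.0653]
red [0.4304 0.1562] tool yz [-0.0579  0.0033]
```

```bash
python3 -m pendant '[[0,0.1216,-0.202,0,1],[0,0.1216,-0.202,0,1],[0,0.1216,-0.202,0,1],[0.14,0.1216,-0.202,0,1],[0.14,0.1216,-0.202,0,1],[0.14,0.1216,-0.202,0,1]]'
python3 - <<'E'
from h import *
p=shot('wrist','w2');s=bot.sense();print(s['eef_pos'])
E
```

```text
time: 3.75
eef_pos: [0.5782, 0.2123, 0.3301]
tool_rot: [1.465, 1.017, -1.479]
ft_force: [0.5, -0.3, 0.9]
finger_gap: 0.0856
[0.57858368 0.21229883 0.3333127 ]
```

View pics/w2.png

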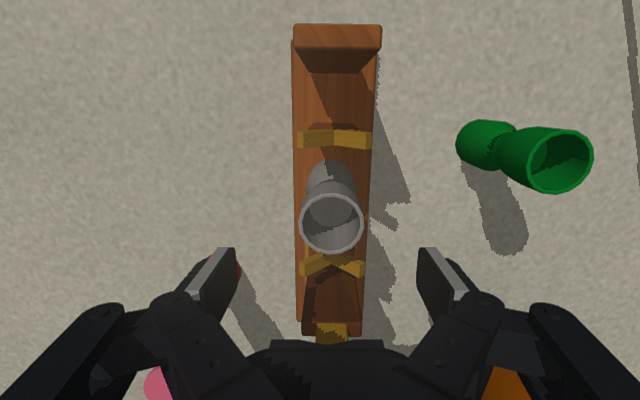

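The jigger rim is at (332,223), midway between the fingers (mid about 327), with the fingers clear of both saddles. I descend and grip.

```bash
python3 -m pendant '[[0.07,0.002,0,0,1],[0.135,0.002,0,0,1],[0.135,0.002,0,0,1],[0.135,0.002,0,0,0],[0.135,0.002,0,0,0],[0.135,0.002,0,0,0],[0.135,0.002,0,0,0],[0.135,0.002,0,0,0],[0.135,0.002,0,0,0],[0.135,0.002,0,0,0]]' 40
python3 - <<'E'
from h import *
from scipy.spatial.transform import Rotation as R
s=bot.sense();print(s['eef_pos'],R.from_rotvec(s['tool_rot']).as_matrix().round(4).tolist())
p=imaging.read_camera('wrist')
E
```

```text
time: 4.8
eef_pos: [0.58, 0.2123, 0.27]
tool_rot: [1.475, 1.014, -1.468]
ft_force: [-2.0, -0.5, 6.2]
finger_gap: 0.04
[0.58000066 0.21233801 0.27003502] [[0.004, 0.9347, -0.3554], [0.0012, -0.3554, -0.9347], [-1.0, 0.0033, -0.0026]]
```

```bash
python3 -m pendant '[[-0.1,0,0,0,0],[-0.2,0,0,0,0],[-0.3,0,0,0,0],[-0.4,0,0,0,0],[-0.4,0,0,0,0],[-0.4,-0.058,0.527,0,0],[-0.4,-0.058,0.527,0,0],[-0.4,-0.058,0.527,0,0],[-0.4,-0.058,0.527,0,0],[-0.4,-0.058,0.527,0,0],[-0.4,-0.058,0.527,0,0],[-0.4,-0.058,0.527,0,0],[-0.2,-0.058,0.527,0,0],[-0.2,-0.058,0.527,0,0],[-0.2,-0.058,0.527,0,0],[-0.2,-0.058,0.527,0,0]]'
python3 - <<'E'
from h import *
p=shot('wrist','w3');t=shot('top');s=shot('side');st=bot.sense();print(st['eef_pos'],st['finger_gap'],st['ft_force'])
a=p['image'];b=np.array(s['image'])[170:310,300:480]
b=cv2.resize(b,None,fx=2,fy=2);c=cv2.resize(np.array(t['image'])[180:300,250:390],None,fx=2,fy=2)
o=np.zeros((580,760,3),np.uint8);o[:400,:640]=a;o[:0]
o=np.zeros((600,700,3),np.uint8);q=cv2.resize(a,None,fx=.75,fy=.75);o[:300,:480]=q;o[310:590,:360]=b;o[310:550,370:650]=c
cv2.imwrite('pics/c3.png',o)
np.save('w3.npy',[{k:np.array(x[k]) for k in('mtx','extrinsics')} for x in (p,t,s)],allow_pickle=True)
for nm,x in(('w',p),('t',t),('s',s)):
  for k in['jigger','stand']: print(nm,k,[(np.round(d['box']).tolist(),round(d['confidence'],2)) for d in imaging.search_frame(k,x)][:4])
E
```

```text
time: 6.45
eef_pos: [0.4592, -0.0233, 0.3682]
tool_rot: [1.471, 1.016, -1.471]
ft_force: [0.3, 0.8, -1.1]
finger_gap: 0.0397
[ 0.4596006  -0.02362572  0.37097102] 0.03997370312521671 [ 1.59088615e-01 -1.32967919e-03 -1.92707451e+00]
w jigger [([174.0, 3.0, 82.0, 35.0], 0.96), ([281.0, 173.0, 90.0, 144.0], 0.82)]
w stand [([199.0, 202.0, 82.0, 84.0], 0.95), ([143.0, 81.0, 102.0, 77.0], 0.82), ([286.0, 137.0, 76.0, 58.0], 0.81), ([485.0, 66.0, 155.0, 111.0], 0.73)]
t jigger [([240.0, 134.0, 26.0, 22.0], 0.89), ([250.0, 229.0, 20.0, 16.0], 0.49)]
t stand [([322.0, 260.0, 29.0, 24.0], 0.63), ([288.0, 256.0, 15.0, 11.0], 0.58)]
s jigger [([192.0, 267.0, 32.0, 56.0], 0.96), ([346.0, 158.0, 18.0, 57.0], 0.86), ([353.0, 257.0, 31.0, 59.0], 0.69)]
s stand [([383.0, 212.0, 34.0, 39.0], 0.85), ([331.0, 223.0, 37.0, 36.0], 0.65), ([376.0, 247.0, 47.0, 49.0], 0.63), ([298.0, 167.0, 29.0, 20.0], 0.62)]
```

View pics/c3.png

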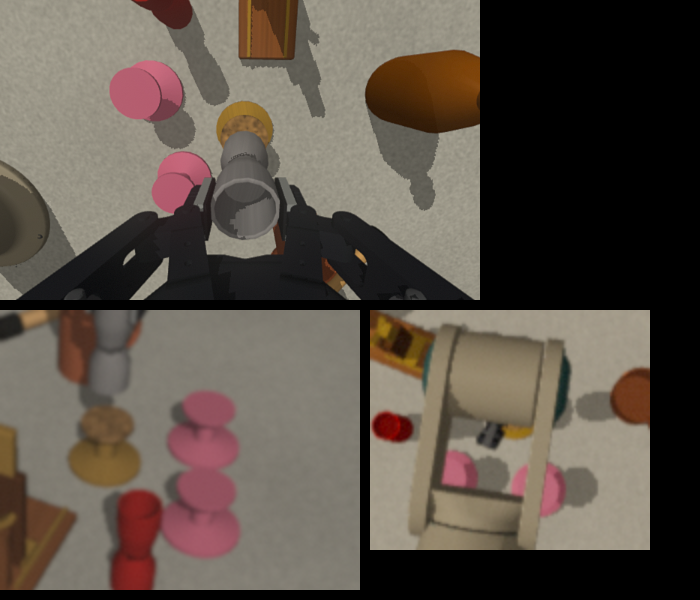

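```bash
python3 - <<'E'
from h import *
w,t,s=np.load('w3.npy',allow_pickle=True)
T=np.array([.4596,-.0236]);R=np.array([[.935,-.355],[-.355,-.935]])
f=lambda X:(X.round(4)[:2],((X[:2]-T)@R).round(4))
print('foot far edge',f(at(w,326.7,134.7,.004)),'expect z -.042')
print('cork side',f(at(s,300+107/2,170+115.5/2,.06)))
for z in (.06,): print('cork L/R side',at(s,300+80/2,170+115/2,z).round(4)[:2],at(s,300+133/2,170+115/2,z).round(4)[:2])
print('jig bottom proj',proj(s,[.4596,-.0236,.113]),proj(w,[.4596,-.0236,.113]),'rim w',proj(w,[.4596,-.0236,.223]))
print('seen rim',f(at(w,327,278,.223)), 'bottom front edge', f(at(w,326,186,.113)))
E
```

```text
foot far edge (array([0.4737, 0.0151]), array([-0.0005, -0.0412])) expect z -.042
cork side (array([ 0.4574, -0.0154]), array([-0.005 , -0.0069]))
cork L/R side [ 0.4872 -0.0139] [ 0.4287 -0.0186]
jig bottom proj [353.96640086 206.26111912] [327.47994273 202.08701569] rim w [328.27126347 280.95730111]
seen rim (array([ 0.4596, -0.0221]), array([-0.0005, -0.0014])) bottom front edge (array([ 0.4631, -0.0112]), array([-0.0011, -0.0128]))
```

```bash
python3 -m pendant '[[0.05,0,-0.002,0,0],[0.085,0,-0.002,0,0],[0.095,0,-0.002,0,0],[0.1,0,-0.002,0,0],[0.103,0,-0.002,0,0],[0.103,0,-0.002,0,0],[0.103,0,-0.002,0,0]]'
```

```text
time: 7.6
eef_pos: [0.4594, -0.0228, 0.3182]
tool_rot: [1.473, 1.013, -1.47]
ft_force: [-3.8, 2.2, 7.9]
finger_gap: 0.0396
```

```bash
python3 -m pendant '[[0,0,0,0,0.3],[0,0,0,0,0.6],[0,0,0,0,0.8],[0,0,0,0,0.8],[0,0,0,0,0.8],[-0.05,0,0,0,0.8],[-0.15,0,0,0,0.8],[-0.25,0,0,0,0.8],[-0.25,0,0,0,0.8],[-0.25,0,0,0,0.8]]' 
python3 - <<'E'
from h import *
p=shot('wrist');t=shot('side');s=bot.sense();print(s['eef_pos'],s['finger_gap'],s['ft_force'])
a=np.array(p['image']);b=cv2.resize(np.array(t['image'])[170:270,300:450],None,fx=2,fy=2)
o=np.zeros((600,640,3),np.uint8);o[:400]=a;o[400:600,:300]=b;cv2.imwrite('pics/c4.png',o)
np.save('w4.npy',[{k:np.array(x[k]) for k in('mtx','extrinsics')} for x in (p,t)],allow_pickle=True)
E
```

```text
time: 8.6
eef_pos: [0.4592, -0.0229, 0.4417]
tool_rot: [1.473, 1.013, -1.47]
ft_force: [-0.4, -0.5, -0.9]
finger_gap: 0.0681
[ 0.45917861 -0.02294569  0.4391052 ] 0.06829196523128758 [-0.13111868 -0.45993486  0.41651952]
```

View pics/c4.png

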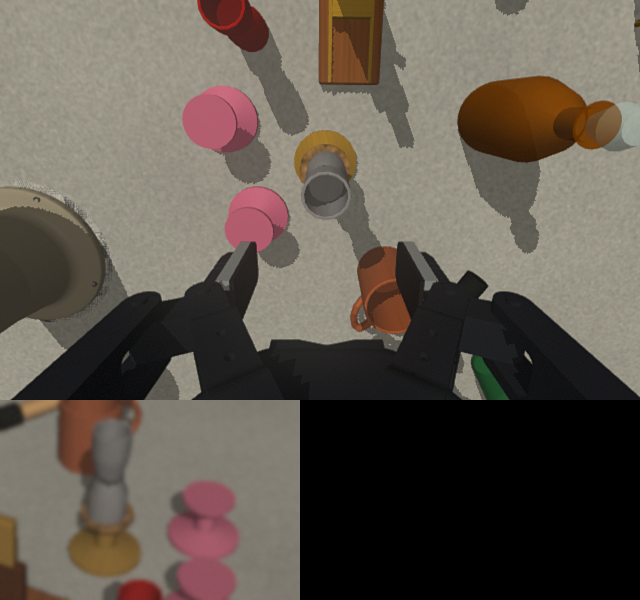

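```bash
python3 - <<'E'
from h import *
w,s=np.load('w4.npy',allow_pickle=True)
print('rim',at(w,326.5,195,.17).round(4)); X=at(w,325.7,131,.004);print('foot centre',(X[:2]+.042*np.array([-.355,-.935])).round(4))
E
python3 -m pendant '[[0,0.054,-0.395,0,0.8],[0,0.054,-0.395,0,0.8],[0,0.054,-0.395,0,0.8],[0,0.054,-0.395,0,0.8],[0,0.054,-0.395,0,0.8],[0.1,0.054,-0.395,0,0.8],[0.1,0.054,-0.395,0,0.8]]'
python3 - <<'E'
from h import *
p=shot('wrist','w5');s=bot.sense();print(s['eef_pos'])
np.save('w5.npy',{k:np.array(p[k]) for k in('mtx','extrinsics')},allow_pickle=True)
E
```

```text
rim [ 0.46   -0.0224  0.17  ]
foot centre [ 0.4582 -0.0256]
time: 9.4
eef_pos: [0.5537, 0.1518, 0.3812]
tool_rot: [1.459, 1.022, -1.487]
ft_force: [-1.4, -0.4, -1.0]
finger_gap: 0.0685
[0.55406391 0.15164137 0.38579378]
```

View pics/w5.png

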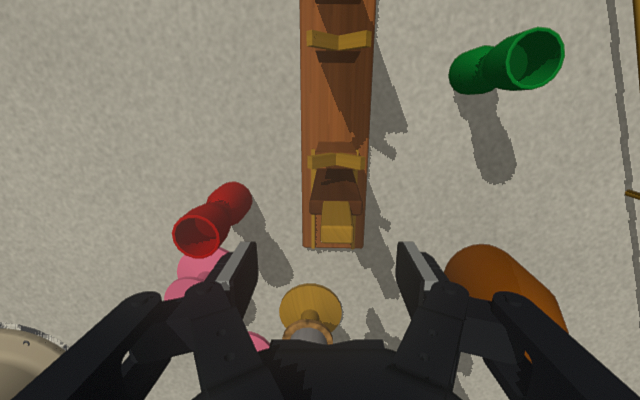

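```bash
python3 - <<'E'
from h import *
p=np.load('w5.npy',allow_pickle=True).item();T=np.array([.554,.1517]);R=np.array([[.935,-.355],[-.355,-.935]])
for n,u,v,z in[('fin',337.5,232,.183),('nL',307,160,.111),('nR',366,160,.111),('fL',306,41,.111),('fR',371.5,41,.111),('endL',303,247,.012),('endR',364,248,.012)]:
    X=at(p,u,v,z)[:2];print(n,X.round(4),((X-T)@R).round(4))
print(np.array(p['extrinsics']).round(4).tolist())
E
```

```text
fin [0.5562 0.1483] [0.0032 0.0024]
nL [0.5454 0.1843] [-0.0197 -0.0274]
nR [0.5889 0.1679] [ 0.0269 -0.0275]
fL [0.5765 0.2636] [-0.0187 -0.1126]
fR [0.6197 0.247 ] [ 0.0276 -0.1124]
endL [0.487  0.0721] [-0.0344  0.0982]
endR [0.5563 0.0449] [0.0401 0.0991]
[[0.9345, -0.3361, -0.1169, 0.5784], [-0.3556, -0.8948, -0.27, 0.2187], [-0.0139, 0.2939, -0.9557, 0.3495], [0.0, 0.0, 0.0, 1.0]]
```

```bash
python3 -m pendant '[[0.07,0.007,0.005,0,0.8],[0.14,0.007,0.005,0,0.8],[0.14,0.007,0.005,0,0.8],[0.14,0.007,0.005,0,0],[0.14,0.007,0.005,0,0],[0.14,0.007,0.005,0,0],[0.14,0.007,0.005,0,0],[0.14,0.007,0.005,0,0],[0.14,0.007,0.005,0,0]]' 30; python3 -m pendant '[[0,0,0.02,0,0],[0,0,0.04,0,0],[0,0,0.06,0,0],[0,0,0.076,0,0],[0,0,0.076,0,0],[0,0,0.076,0,0]]'
```

```text
time: 10.35
eef_pos: [0.5565, 0.1492, 0.3235]
tool_rot: [1.472, 1.017, -1.471]
ft_force: [-9.9, 2.2, 9.3]
finger_gap: 0.0197
time: 10.95
eef_pos: [0.5427, 0.1136, 0.3235]
tool_rot: [1.472, 1.017, -1.472]
ft_force: [-13.0, 3.0, 10.2]
finger_gap: 0.0195
```

```bash
python3 -m pendant '[[0,0,0,0,0.7],[0,0,0,0,0.7],[0,0,0,0,0.7],[0,0,0,0,0.7],[-0.08,0,0,0,0.7],[-0.16,0,0,0,0.7],[-0.24,0,0,0,0.7],[-0.24,0.3,0.796,0.368,0.7],[-0.24,0.3,0.796,0.368,0.7],[-0.24,0.3,0.796,0.368,0.7],[-0.24,0.3,0.796,0.368,0.7],[-0.24,0.3,0.796,0.368,0.7],[-0.24,0.3,0.796,0.368,0.7],[-0.24,0.3,0.796,0.368,0.7],[-0.24,0.3,0.796,0.368,0.7],[-0.24,0.3,0.796,0.368,0.7],[-0.24,0.3,0.796,0.368,0.7],[-0.24,0.3,0.796,0.368,0.7],[-0.24,0.3,0.796,0.368,0.7]]'
python3 - <<'E'
from h import *
from scipy.spatial.transform import Rotation as R
p=shot('wrist','w6');s=bot.sense();print(s['eef_pos'],R.from_rotvec(s['tool_rot']).as_matrix().round(4).tolist())
np.save('w6.npy',{k:np.array(p[k]) for k in('mtx','extrinsics')},allow_pickle=True)
E
```

```text
time: 12.85
eef_pos: [0.5425, -0.3112, 0.4409]
tool_rot: [1.844, 0.628, -1.843]
ft_force: [-0.9, 0.4, 0.2]
finger_gap: 0.0597
[ 0.54251868 -0.31101961  0.44107564] [[0.0005, 0.6107, -0.7918], [-0.0001, -0.7918, -0.6107], [-1.0, 0.0004, -0.0003]]
```

View pics/w6.png

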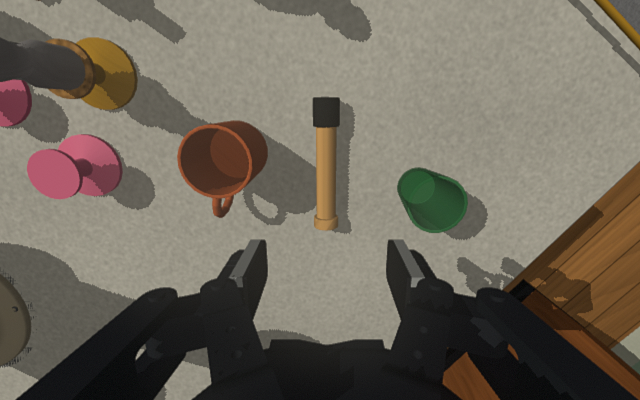

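```bash
python3 - <<'E'
from h import *
p=np.load('w6.npy',allow_pickle=True).item();T=np.array([.5425,-.311]);R=np.array([[.6107,-.7918],[-.7918,-.6107]])
for n,u,v,z in[('head',326.3,98,.026),('headshaft',326.3,126,.03),('butt',325.8,229,.02),('mug rim',214,162,.09),('mug base far right',267,150,.0),('tumbler base L',410,215,0.0),('tumbler rim',420,188,.085)]:
    X=at(p,u,v,z)[:2];print(n,X.round(4),((X-T)@R).round(4))
E
```

```text
head [ 0.6059 -0.2628] [ 0.0005 -0.0797]
headshaft [ 0.5801 -0.2826] [ 0.0005 -0.0471]
butt [ 0.4693 -0.3671] [-0.0003  0.0922]
mug rim [ 0.4811 -0.2088] [-0.1185 -0.0138]
mug base far right [ 0.5051 -0.2399] [-0.0791 -0.0138]
tumbler base L [ 0.5532 -0.4543] [0.12   0.0791]
tumbler rim [ 0.593  -0.4031] [0.1038 0.0162]
```

```bash
python3 -m pendant '[[0.1,0,0.01,0,0.7],[0.2,0,0.01,0,0.7],[0.3,0,0.01,0,0.7],[0.4,0,0.01,0,0.7],[0.45,0,0.01,0,0.7],[0.5,0,0.01,0,0.7],[0.525,0,0.01,0,0.7],[0.525,0,0.01,0,0.7],[0.525,0,0.01,0,0.7],[0.525,0,0.01,0,0],[0.525,0,0.01,0,0],[0.525,0,0.01,0,0],[0.525,0,0.01,0,0],[0.525,0,0.01,0,0],[0.525,0,0.01,0,0],[0.525,0,0.01,0,0]]' 40
```

```text
time: 14.5
eef_pos: [0.5386, -0.3156, 0.1798]
tool_rot: [1.845, 0.625, -1.842]
ft_force: [-1.4, 1.2, 6.4]
finger_gap: 0.0248
```

```bash
python3 -m pendant '[[-0.1,0,0,0,0],[-0.2,0,0,0,0],[-0.3,0,0,0,0],[-0.4,0,0,0,0],[-0.5,0,0,0,0],[-0.56,0,0,0,0],[-0.56,-0.793,-0.723,-0.363,0],[-0.56,-0.793,-0.723,-0.363,0],[-0.56,-0.793,-0.723,-0.363,0],[-0.56,-0.793,-0.723,-0.363,0],[-0.56,-0.793,-0.723,-0.363,0],[-0.56,-0.793,-0.723,-0.363,0],[-0.56,-0.793,-0.723,-0.363,0],[-0.56,-0.793,-0.723,-0.363,0],[-0.56,-0.793,-0.723,-0.363,0],[-0.56,-0.793,-0.723,-0.363,0],[-0.56,-0.793,-0.723,-0.363,0],[-0.56,-0.793,-0.723,-0.363,0],[-0.56,-0.793,-0.723,-0.363,0],[-0.56,-0.793,-0.723,-0.363,0]]'
python3 -m pendant '[[0.1,0,0,0,0],[0.18,0,0,0,0],[0.18,0,0,0,0],[0.18,0,0,0,0]]'
python3 - <<'E'
from h import *
from scipy.spatial.transform import Rotation as R
p=shot('wrist');s=shot('side');st=bot.sense();print(st['eef_pos'],R.from_rotvec(st['tool_rot']).as_matrix().round(4).tolist())
b=cv2.resize(np.array(s['image'])[190:390,220:420],None,fx=1.,fy=1.)
o=np.zeros((600,640,3),np.uint8);o[:400]=p['image'];o[400:600,:200]=b;cv2.imwrite('pics/c7.png',o)
np.save('w7.npy',{k:np.array(p[k]) for k in('mtx','extrinsics')},allow_pickle=True)
E
```

```text
time: 16.5
eef_pos: [0.5833, 0.2184, 0.4581]
tool_rot: [1.477, 1.009, -1.478]
ft_force: [-0.1, 0.3, -0.7]
finger_gap: 0.0246
time: 16.9
eef_pos: [0.5835, 0.2183, 0.3692]
tool_rot: [1.478, 1.009, -1.478]
ft_force: [-0.2, 0.3, 0.0]
finger_gap: 0.0248
[0.58363376 0.21876343 0.37202387] [[0.0053, 0.9316, -0.3634], [0.0015, -0.3634, -0.9316], [-1.0, 0.0044, -0.0034]]
```

View pics/c7.png

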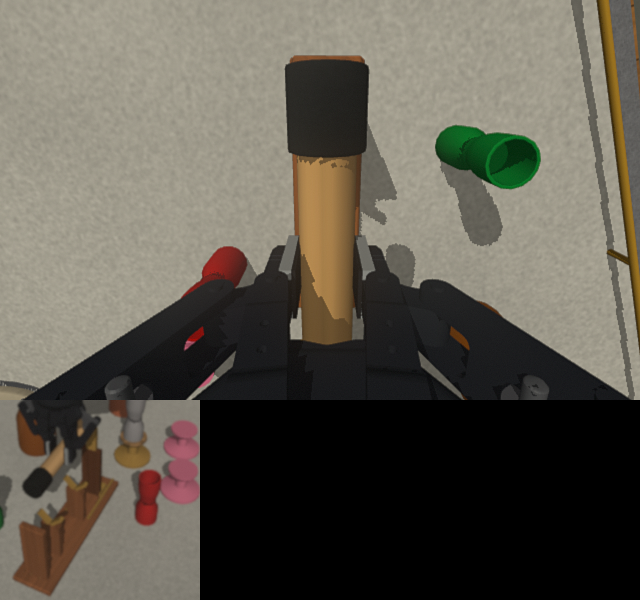

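```bash
python3 - <<'E'
from h import *
p=np.load('w7.npy',allow_pickle=True).item();T=np.array([.5836,.2187]);R=np.array([[.9316,-.3634],[-.3634,-.9316]])
z=.372-.163
for n,u,v,zz in[('head top edge',327,61,z+.017),('head shoulder',327,156,z+.017),('stop outer top L',291,56,.134),('stop outer R',363,56,.134)]:
    X=at(p,u,v,zz)[:2];print(n,X.round(4),((X-T)@R).round(4))
E
```

```text
head top edge [0.6147 0.2983] [ 0.0001 -0.0854]
head shoulder [0.603  0.2681] [ 0.0001 -0.0531]
stop outer top L [0.5996 0.3198] [-0.0218 -0.1   ]
stop outer R [0.6408 0.3037] [ 0.0224 -0.1   ]
```

```bash
python3 -m pendant '[[0,0,0.012,0,0],[0.08,0,0.012,0,0],[0.14,0,0.012,0,0],[0.17,0,0.012,0,0],[0.185,0,0.012,0,0],[0.19,0,0.012,0,0],[0.194,0,0.012,0,0],[0.194,0,0.012,0,0],[0.194,0,0.012,0,0]]'
```

```text
time: 17.9
eef_pos: [0.5814, 0.2138, 0.2729]
tool_rot: [1.479, 1.009, -1.474]
ft_force: [0.8, -0.2, 5.2]
finger_gap: 0.0241
```

```bash
python3 -m pendant '[[0.001,0,0,0,0],[0.001,0,0,0,0.25],[0.001,0,0,0,0.5],[0.001,0,0,0,0.7],[0.001,0,0,0,0.7],[0.001,0,0,0,0.7],[-0.06,0,0,0,0.7],[-0.12,0,0,0,0.7],[-0.2,0,0,0,0.7],[-0.3,0,0,0,0.7],[-0.3,0,0.1,0,0.7],[-0.3,0,0.2,0,0.7],[-0.3,0,0.25,0,0.7],[-0.3,0,0.25,0,0.7],[-0.3,0,0.25,0,0.7]]'
python3 - <<'E'
from h import *
p=shot('wrist','w8');st=bot.sense();print(st['eef_pos'],st['tool_rot'])
np.save('w8.npy',{k:np.array(p[k]) for k in('mtx','extrinsics')},allow_pickle=True)
E
```

```text
time: 19.4
eef_pos: [0.5357, 0.097, 0.4214]
tool_rot: [1.478, 1.01, -1.477]
ft_force: [0.1, -0.7, 0.4]
finger_gap: 0.06
[0.53586081 0.09760952 0.42115197] [ 1.47711808  1.01056972 -1.47676574]
```

View pics/w8.png

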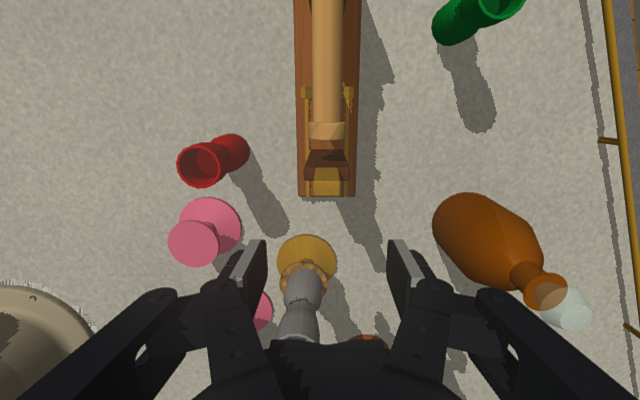

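```bash
python3 -m pendant '[[0,0,-0.035,0,0.7],[0.08,0,-0.035,0,0.7],[0.16,0,-0.035,0,0.7],[0.192,0,-0.035,0,0.7],[0.192,0,-0.035,0,0.7],[0.192,0,-0.035,0,0],[0.192,0,-0.035,0,0],[0.192,0,-0.035,0,0],[0.192,0,-0.035,0,0],[0.192,0,-0.035,0,0],[0.192,0,-0.035,0,0],[0.192,0,-0.035,0,0]]' 20; python3 -m pendant '[[0,0,-0.006,0,0],[0,0,-0.012,0,0],[0,0,-0.018,0,0],[0,0,-0.024,0,0],[0,0,-0.024,0,0]]'
```

```text
time: 20.65
eef_pos: [0.5421, 0.1139, 0.3271]
tool_rot: [1.479, 1.01, -1.474]
ft_force: [-3.3, 4.2, 5.7]
finger_gap: 0.0196
time: 21.15
eef_pos: [0.5465, 0.1249, 0.3271]
tool_rot: [1.478, 1.01, -1.475]
ft_force: [-3.8, 1.4, 5.9]
finger_gap: 0.0197
```

```bash
python3 -m pendant '[[0,0,-0.004,0,0],[0,0,-0.008,0,0],[0,0,-0.012,0,0],[0,0,-0.016,0,0],[0,0,-0.016,0,0]]'; python3 -m pendant '[[0,0,-0.002,0,0],[0,0,-0.004,0,0],[0,0,-0.004,0,0]]';python3 -m pendant '[[0,0,-0.002,0,0],[0,0,-0.004,0,0],[0,0,-0.004,0,0]]'
```

```text
time: 21.65
eef_pos: [0.5493, 0.1323, 0.3271]
tool_rot: [1.478, 1.009, -1.475]
ft_force: [-4.1, 0.0, 6.6]
finger_gap: 0.0195
time: 21.95
eef_pos: [0.55, 0.134, 0.3271]
tool_rot: [1.478, 1.009, -1.476]
ft_force: [-4.8, -0.5, 7.2]
finger_gap: 0.0197
time: 22.25
eef_pos: [0.5507, 0.1357, 0.3271]
tool_rot: [1.478, 1.009, -1.476]
ft_force: [-4.7, -1.6, 6.4]
finger_gap: 0.0199
```

```bash
for i in 1; do :; done; python3 -m pendant '[[0,0,-0.002,0,0],[0,0,-0.002,0,0]]'; python3 -m pendant '[[0,0,-0.002,0,0],[0,0,-0.002,0,0]]'; python3 -m pendant '[[0,0,-0.002,0,0],[0,0,-0.002,0,0]]'
```

```text
time: 22.45
eef_pos: [0.5511, 0.1366, 0.3271]
tool_rot: [1.478, 1.009, -1.476]
ft_force: [-4.6, -0.9, 6.6]
finger_gap: 0.0196
time: 22.65
eef_pos: [0.5515, 0.1376, 0.3271]
tool_rot: [1.478, 1.009, -1.476]
ft_force: [-4.8, -1.7, 7.1]
finger_gap: 0.0195
time: 22.85
eef_pos: [0.5518, 0.1385, 0.3271]
tool_rot: [1.478, 1.009, -1.476]
ft_force: [-5.2, -1.3, 7.3]
finger_gap: 0.0193
```

```bash
python3 -m pendant '[[0,0,-0.002,0,0],[0,0,-0.002,0,0]]'; python3 -m pendant '[[0,0,-0.002,0,0],[0,0,-0.002,0,0]]'; python3 -m pendant '[[0,0,-0.002,0,0],[0,0,-0.002,0,0]]'
```

```text
time: 23.05
eef_pos: [0.5522, 0.1394, 0.3271]
tool_rot: [1.478, 1.009, -1.476]
ft_force: [-5.0, -1.3, 7.6]
finger_gap: 0.0199
time: 23.25
eef_pos: [0.5526, 0.1403, 0.3271]
tool_rot: [1.478, 1.009, -1.476]
ft_force: [-4.6, -0.9, 6.9]
finger_gap: 0.0195
time: 23.45
eef_pos: [0.5529, 0.141, 0.3271]
tool_rot: [1.477, 1.008, -1.477]
ft_force: [-5.8, -3.3, 7.2]
finger_gap: 0.0196
```

```bash
python3 -m pendant '[[0,0,-0.001,0,0],[0,0,-0.001,0,0]]'; python3 -m pendant '[[0,0,-0.001,0,0],[0,0,-0.001,0,0]]'
python3 - <<'E'
from h import *
p=shot('wrist','w9');st=bot.sense();print(st['ft_force'])
np.save('w9.npy',{k:np.array(p[k]) for k in('mtx','extrinsics')},allow_pickle=True)
E
```

```text
time: 23.65
eef_pos: [0.553, 0.1412, 0.3271]
tool_rot: [1.477, 1.008, -1.478]
ft_force: [-8.6, -5.7, 8.3]
finger_gap: 0.0197
time: 23.85
eef_pos: [0.5531, 0.1413, 0.3271]
tool_rot: [1.476, 1.007, -1.479]
ft_force: [-9.4, -7.2, 8.7]
finger_gap: 0.0196
[-9.22917309 -7.17722377  8.89990403]
```

View pics/w9.png

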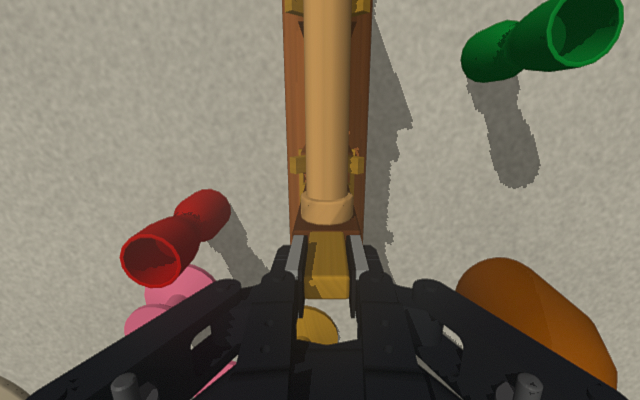

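```bash
python3 -m pendant '[[0,0,0,0,0.2],[0,0,0,0,0.5],[0,0,0,0,0.7],[0,0,0,0,0.7],[0,0,0,0,0.7],[-0.06,0,0,0,0.7],[-0.14,0,0,0,0.7],[-0.2,0,0,0,0.7],[-0.26,0,0,0,0.7],[-0.26,0.02,-0.1,0,0.7],[-0.26,0.02,-0.1,0,0.7],[-0.26,0.02,-0.1,0,0.7],[-0.26,0.02,-0.1,0,0.7]]'
python3 - <<'E'
from h import *
p=shot('wrist');s=shot('side');st=bot.sense();print(st['eef_pos'],st['ft_force'])
b=np.array(s['image'])
o=np.zeros((600,640,3),np.uint8);o[:300,:480]=cv2.resize(p['image'],None,fx=.75,fy=.75);o[300:600,:300]=cv2.resize(b[210:360,230:380],None,fx=2,fy=2);o[300:600,310:610]=cv2.resize(b[110:260,270:420],None,fx=2,fy=2);cv2.imwrite('pics/c10.png',o)
np.save('w10.npy',{k:np.array(p[k]) for k in('mtx','extrinsics')},allow_pickle=True)
E
```

```text
time: 25.2
eef_pos: [0.5806, 0.1851, 0.455]
tool_rot: [1.477, 1.01, -1.477]
ft_force: [-0.3, 0.0, -0.3]
finger_gap: 0.0601
[0.58039091 0.18471607 0.45572397] [-0.58750933  1.32012102 -0.11106197]
```

View pics/c10.png

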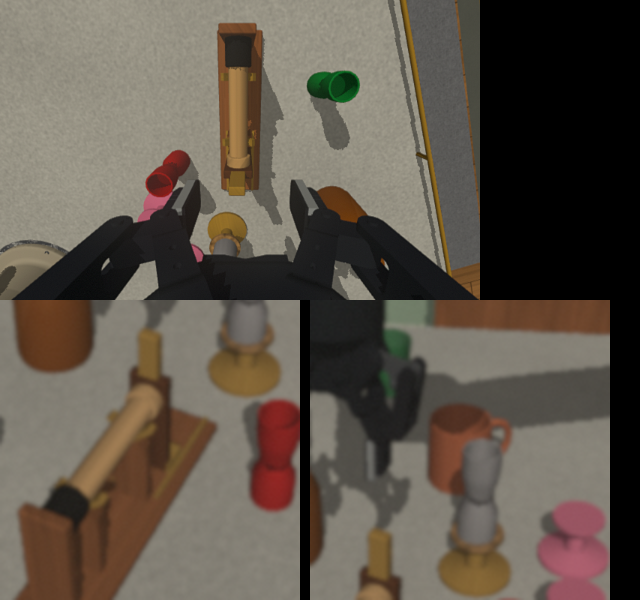

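The muddler lies in both saddles with its black head against the stop and the keeper at its butt. The jigger stands on the brass stand, the mug, tumbler and decanter have not been touched, and the robot is clear. I hand the job in.

```bash
python3 -c "
from rig import job; print(job.finish_job())"
```

```text
the job is handed in; nothing more can be done
None
```

The tools are stowed and the job is handed in, at about 25 s of the 72 s allowed. `finish_job()` gives no verdict, so what follows rests on my own checks.

**What I did**
1. I moved the steel jigger from the cradle to the brass stand. The red and green jiggers and the pink stands were left alone.
2. I drew the keeper out by 38 mm to make room for the muddler.
3. I laid the muddler in both saddles with its black head towards the end stop and let go of it.
4. I slid the keeper in in small steps until the muddler stopped moving. The force along the cradle rose to about 10 N, of which about 2.5 N is the keeper's own friction. Then I let go and moved clear.

**Last checks**
- **Jigger:** it stands upright, about 2–4 mm off the stand's centre against the 12 mm limit. One reading of the stand's centre from the side camera was about 8 mm off the others. I put that down to the blurred picture and went by the wrist camera.
- **Muddler and keeper:** the last pictures show the head at the stop and the keeper at the butt. I judged this by eye and by the push force; I did not measure the final gaps.
- **Mug, tumbler and decanter:** the robot came near none of them. I did not measure their final positions, and the arm partly hid the tumbler and decanter in the last pictures.

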